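# Turn a coated sample face-down onto the reading window

### The job

Lay the sample block with the orange face, face up, in the cradle of the open flipper and let go of it. Then swing the flipper right over by its blue handle, so that the block drops face-down onto the dark reading window on the other side of the hinge; leave the flipper fully over with the block lying flat on the window, and let go.

Things in the scene. Friction and masses are not known exactly. Their poses are not given: they have to be found in the camera images.
- sample_orange: Wanted sample: aluminium block 46 (x) by 64 (y) by 14 mm high, orange coated top face, about 0.1 kg, loose on the bench, face up. Origin at the centre of the bare underside, z out of the orange face. Like blocks with green and white faces lie near and are not wanted. Half a turn about z makes no difference.
- jig: Jig fixed to bench: light grey base 84 (x) by 200 (y) by 40 mm high; origin: centre of underside, z up. Hinge line along x through (0,0,59) mm, 65 mm high brackets at its ends. Dark flipper lies open on the +y half. White window nest on the -y half: floor at z 56, window centre (0,-48), end stop at y=-86, low guides at x=+-29. A turned block lies there with its bare side up at z 70.
- flipper (a joint): Hinge angle, rad, about jig +x: 0 open (start), 1.57 upright, 3.14 fully over. Stays where it is left; 5 N at the handle moves it. Handle: blue round bar, 16 mm thick, 46 long, parallel to the hinge, free all round, centre at jig (-78,88,47) mm at 0 and (-78,-88,71) at 3.14; pinch it from above, it turns in the fingers. Past upright the block tips out and the closing flipper pushes it home.
- cradle (a point): Centre of the cradle floor on the flipper, at jig (0,50,45) mm when open; axes as the jig's. Block's 64 mm goes along y, underside on the floor, 4 mm play each way in y between a 14 mm high ledge (hinge side) and a 5 mm lip. Four corner guides 12 mm high, 52 mm apart in x at the foot, 62 at the top; both x sides are open for fingers over 44 mm between them, clear to 5 mm below the floor.
There are look-alikes about, which are no part of the job. What is shaped like the jig but yellow is not meant. Leave any pink look-alike of the sample_orange alone.

How it is judged:
On the way, in this order (a step that is already met when the one before it is completed fails the run):
1. the orange sample lies face up in the cradle of the open flipper, let go (value of joint flipper below 0.15 rad and angle between sample_orange's own z axis and vertical below 0.12 rad and z of sample_orange in the frame of jig between 0.04 and 0.049 m and y of sample_orange in the frame of jig between 0.04 and 0.06 m and x of sample_orange in the frame of jig between -0.01 and 0.01 m and contact force between the fingers and sample_orange below 0.1 N), for 0.2 s.
2. the flipper is being swung up with the sample riding in it (value of joint flipper above 0.9 rad and angle between sample_orange's own z axis and vertical between 0.8 and 2 rad and distance between sample_orange and cradle below 0.03 m), for 0.05 s.
At the end, for the whole second after the job is handed in: The flipper is fully over (within 10 degrees of 3.14 rad) and the orange sample lies at rest, face-down and flat (within 8 degrees) on the window nest, within about 11 mm of the nest's middle and square to it within 11 degrees (value of joint flipper above 2.97 rad and angle between sample_orange's own z axis and vertical above 2.99 rad and z of sample_orange in the frame of jig between 0.066 and 0.074 m and y of sample_orange in the frame of jig between -0.06 and -0.038 m and x of sample_orange in the frame of jig between -0.012 and 0.012 m and angle between the x axis of sample_orange and the x axis of jig, either way round below 0.2 rad and linear speed of sample_orange below 0.02 m/s); the robot touches nothing.
It also fails if it takes over 51 s, if anything falls off the work surface, if the arm or the gripper's body presses on something with over 40 N, if the wrist force passes 120 N, or if a joint passes its speed limit or range.

### The arm

A 6-joint arm with a two-finger parallel gripper is mounted at the origin on the work surface. World frame = base frame: x ahead of the robot, y to its left, z up, the work surface at z = 0. Lengths are in m, angles in rad, forces in N, time in s.
With the tool pointing down it reaches from about 0.25 to 0.775 m from the base axis. Payload 4 kg.
Tool frame: the origin (TCP) lies between the finger pads; the fingertips stand 14 mm ahead of it and the grasp point (between the pads) lies 5 mm behind it; z points along the fingers, y is the line along which they close (so a half turn about z gives the same grasp; the last joint's range is limited). The gripper opens to 94 mm and grips with 3 to 60 N. Pads are 16 mm wide; open, the fingers measure 119 mm over their backs; the gripper's body (75 mm by 177 mm) begins 78 mm behind the grasp point.
Start: joints at [1.166, 0.087, 1.371, -0, 1.684, -0.103], TCP at [0.163, 0.525, 0.22] pointing down, gripper open.
Joint ranges: [-3.1, 3.1], [-0.76, 2.03], [0.27, 2.55], [-1.08, 4.22], [0.17, 2.65], [-2.57, 2.57]. Speed limits (rad/s): [2.79, 2.79, 3.14, 3.14, 3.14, 3.14].

### API

Orientations are given as a 3x3 rotation matrix whose columns are the frame's x, y, z axes.
In Python, from bench import arm, optics gives the robot as it stands. Calls block until the motion is done:
- arm.movep(position, orientation): joint-space move of the TCP to a pose.
- arm.line_to(position, attitude=None, speed=0.15): straight line of the TCP; attitude=None keeps the orientation; speed is the mean speed in m/s.
- arm.goto_joints(angles): joint-space move.
- arm.command_gripper(opening, grasp_force=None): finger opening in m; grasp_force is the grip in N (None keeps the last); returns when the fingers have stopped.
- arm.sleep(seconds).
- arm.ik(position, orientation): joint angles nearest the present ones, or None.
- arm.read_state(): the state.
- optics.read_camera(name): name is "side" or "top"; returns a dict with "color" (400x640x3 uint8, blue, green, red), "mtx" (3x3 intrinsics, pixels), "k1" (the pictures are not rectified: a ray, as slopes to the right and down, at radius r is drawn at 1 + k1 r^2 times it, then the intrinsics apply), "rvec" (rotation vector, rad) and "tvec" (3), from world to camera coordinates, as OpenCV has them. Camera axes: x right, y down, z forward; pixel columns grow to the right and rows downward; lengths in m; the calibration is good to about 2 mm. A picture is of the moment at which its call begins. There is no depth.
A pose or a line that the arm cannot do raises arm.Unreachable and nothing moves.
- arm.finish_job(): hands the job in; it is judged then, once.
The state is a dict: "time": time; "joint_pos": joint angles; "dq": joint speeds; "effort": joint torques, N m; "eef_pos": TCP position; "ee_rot": TCP orientation; "force": force on the tool from outside, world axes, zero at the start; "ft_torque": the same for the moment, N m; "opening": finger opening in m; "finger_force": force on a finger pad.
Only numpy, scipy, OpenCV 4.12 (cv2) and the standard library are available. Lean on these libraries where they do the work, as an engineer would, in place of code of your own. Each camera call takes 0.05 s, during which the arm holds its last target. There are 200 camera calls.

## Working session

There is one attempt and no reset: what is moved stays moved. The work goes in short steps, each a Python script; the robot and the scene stay as the last script left them, time stands still between calls to the robot, and variables do not carry over. Pictures are saved under pics/ and viewed, at most 10 in all, crops included, and the job is handed in when it is done.

```bash
mkdir -p pics
python3 - <<'E'
from bench import arm, optics
import cv2
for n in("top","side"):
    d=optics.read_camera(n); cv2.imwrite(f"pics/{n}0.png",d["color"]); print(n,d["mtx"].tolist(),d["k1"],d["rvec"],d["tvec"])
E
```

```text
top [[408.07652658050483, 0.0, 313.82444049354797], [0.0, 408.07652658050483, 204.85703807460203], [0.0, 0.0, 1.0]] 0.0034285003539808114 [ 2.17289312 -2.17590064  0.07861445] [-0.01431544  0.46083325  1.14392326]
side [[470.58116573908416, 0.0, 317.89090369139166], [0.0, 470.58116573908416, 206.16736793253054], [0.0, 0.0, 1.0]] -0.13226337603048616 [ 2.40425781 -0.3920398   0.123775  ] [-0.43585926  0.13378769  1.29882852]
```

View pics/top0.png

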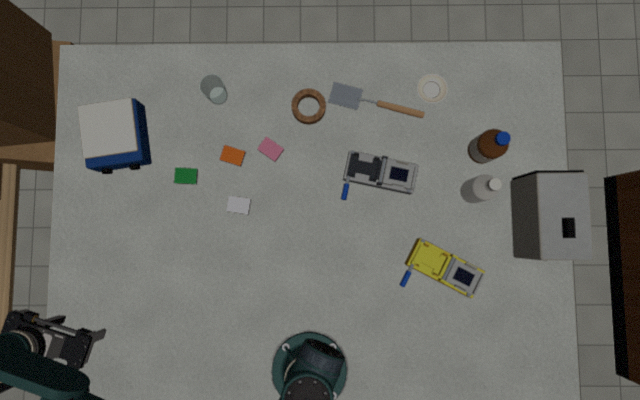

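View pics/side0.png

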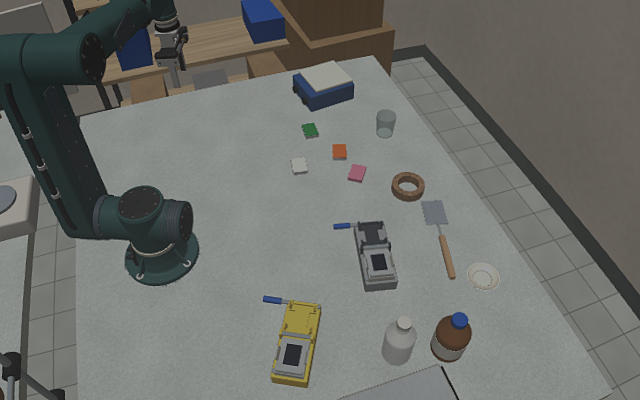

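The top view shows the orange sample at (232,155), the pink look-alike at (271,149), the grey jig around (380,172) with its handle at (345,191), and the yellow decoy at (445,267). Next I'll enlarge the orange sample and the jig.

Run:
```python
import cv2,numpy as np
t=cv2.imread("pics/top0.png");s=cv2.imread("pics/side0.png")
r=lambda im,x,y,w,h,k:cv2.resize(im[y:y+h,x:x+w],None,fx=k,fy=k,interpolation=cv2.INTER_CUBIC)
a=r(t,330,140,100,70,8); cv2.imwrite("pics/c1.png",a)
b=np.hstack([r(t,212,135,40,40,10),r(s,320,132,40,40,10)]); cv2.imwrite("pics/c2.png",b)
```

```text
(no output)
```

View pics/c1.png

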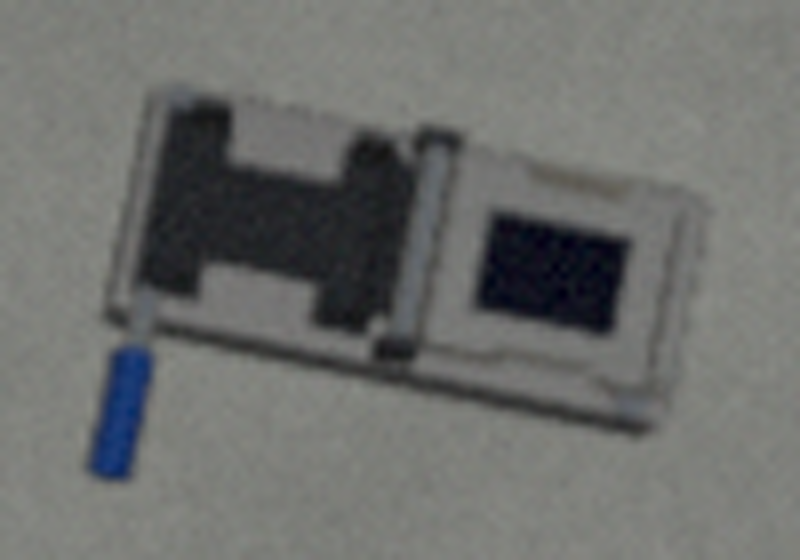

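View pics/c2.png

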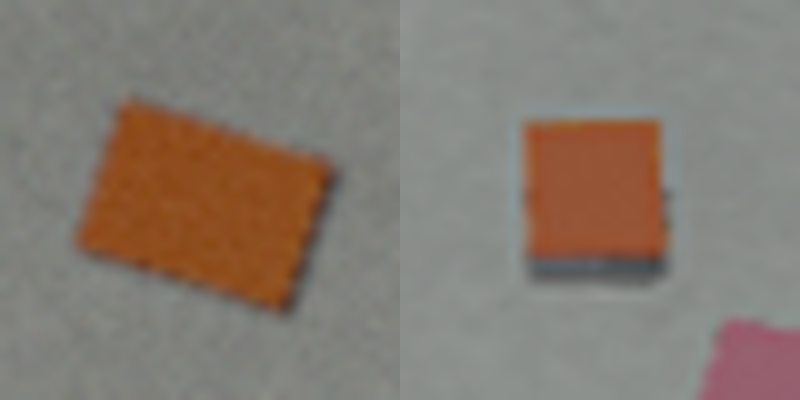

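The crop shows the jig's +y to the left. Crop 1 gives the window centre at (553,273), bracket tops at (440,140) and (395,347), and handle ends at (133,347) and (108,478). In crop 2 (left half) the orange corners are (125,100), (335,160), (288,312) and (78,245). In its right half (side view) they are (525,120), (660,120), (667,257) and (527,257).

```bash
cat > h.py <<'E'
import numpy as np, cv2
from scipy.optimize import least_squares
from bench import arm, optics
CAL={}
def cal(n):
    if n not in CAL:
        d=optics.read_camera(n); CAL[n]=d
    return CAL[n]
def proj(n,P):
    d=cal(n); R=cv2.Rodrigues(np.array(d["rvec"]))[0]
    c=np.atleast_2d(P)@R.T+np.array(d["tvec"]).ravel(); s=c[:,:2]/c[:,2:]
    s=s*(1+d["k1"]*(s**2).sum(1,keepdims=True)); M=d["mtx"]
    return s@np.array(M)[:2,:2].T+np.array(M)[:2,2]
def Rz(a): c,s=np.cos(a),np.sin(a); return np.array([[c,-s,0],[s,c,0],[0,0,1.]])
def W(p,L): return np.atleast_2d(L)@Rz(p[2]).T+[p[0],p[1],0]
def fit(obs,p0): # obs: {cam:(local mm Nx3, pix)}
    f=lambda p:np.concatenate([(proj(n,W(p,np.array(L)/1e3))-px).ravel() for n,(L,px) in obs.items()])
    r=least_squares(f,p0,loss="soft_l1"); return r.x,r.fun
def px(l,x0,y0,k): return (np.array(l)+.5)/k-.5+[x0,y0]
E
cat > m.py <<'E'
from h import *
jo={"top":([(0,-48,56),(0,0,65),(-55,88,47),(-101,88,47)],px([(553,273),(417,243),(133,347),(108,478)],330,140,8)),
 "side":([(0,-48,56),(-101,88,47),(-55,88,47)],np.array([(379,262),(334,226.),(351,226)]))}
j,r=fit(jo,[.45,-.05,-.1]);print(j,r.reshape(-1,2).round(1).tolist())
for k in jo:
    p,r=fit({k:jo[k]},j);print(k,p)
B=[(23,32,14),(23,-32,14),(-23,-32,14),(-23,32,14)]
bo={"top":(B,px([(125,100),(335,160),(288,312),(78,245)],212,135,10)),"side":(B,px([(660,120),(667,257),(527,257),(525,120)],320+0,132,10)-[40,0])}
b,r=fit(bo,[.5,.3,-.2]);print(b,r.reshape(-1,2).round(1).tolist())
for k in bo:
    p,r=fit({k:bo[k]},b);print(k,p)
t=cal("side")["color"];o=cv2.resize(t[200:300,320:420],None,fx=6,fy=6,interpolation=cv2.INTER_CUBIC)
for P in [(-42,-100,40),(42,-100,40),(-42,100,40),(42,100,40),(0,-48,56),(0,50,45),(-78,88,47),(0,0,59)]:
    u=(proj("side",W(j,np.array(P)/1e3))[0]-[320,200]+.5)*6-.5
    cv2.circle(o,tuple(int(v) for v in u),3,(0,0,255),1)
cv2.imwrite("pics/s1.png",o)
E
python3 m.py
```

```text
[ 0.55380785 -0.20394184 -0.22022908] [[0.1, 0.2], [0.6, -0.3], [0.2, 0.1], [-0.2, -0.2], [0.2, -0.1], [-0.1, 0.2], [-0.5, -1.3]]
top [ 0.55396026 -0.20326218 -0.21360235]
side [ 0.55334393 -0.20525827 -0.22932828]
[ 0.60592678  0.22152046 -0.3069412 ] [[0.2, -0.1], [0.1, 0.5], [-0.2, 0.2], [-0.2, 0.4], [0.3, 0.1], [0.6, -0.4], [0.4, -0.2], [-0.0, 0.3]]
top [ 0.60665824  0.22140624 -0.29502554]
side [ 0.60492361  0.2214992  -0.32599453]
```

View pics/s1.png

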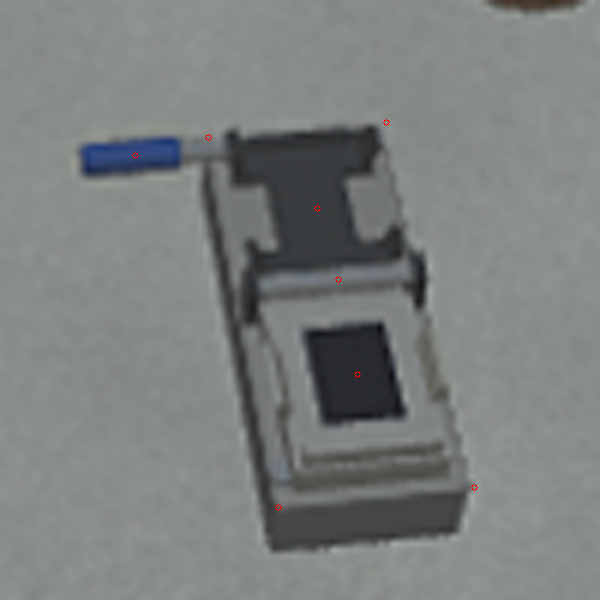

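The side crop puts the window centre at (356,373), handle ends at (82,160) and (180,152), the front bottom corners at (270,549) and (458,531), and the front-right top corner at (468,487). I'll refit with these points.

```bash
cat > m2.py <<'E'
from h import *
jo={"top":([(0,-48,56),(0,0,65),(-55,88,47),(-101,88,47)],px([(553,273),(417,243),(133,347),(108,478)],330,140,8)),
 "side":([(0,-48,56),(-101,88,47),(-55,88,47),(-42,-100,0),(42,-100,0),(42,-100,40)],px([(356,373),(82,160),(180,152),(270,549),(458,531),(468,487)],320,200,6))}
j,r=fit(jo,[.55,-.2,-.2]);print(j,r.reshape(-1,2).round(1).tolist())
for k in jo:
    p,r=fit({k:jo[k]},j);print(k,p)
E
python3 m2.py
python3 - <<'E'
from h import *
b=[.606,.2214,-.307]; j=[.5538,-.204,-.22]
D=np.diag([1,-1,-1.])
def rot(a): return Rz(a)@np.array([[0,1,0],[1,0,0],[0,0,-1.]]) # tool y -> local x
print(arm.read_state()["eef_pos"],arm.read_state()["ee_rot"])
for s in(0,np.pi):
  print(arm.ik([.606,.2214,.1],rot(b[2]+s)),arm.ik(W(j,[0,.05,.1])[0],rot(j[2]+s)))
  for y,z in((.088,.047),(0,.15),(-.088,.071)):
    print(arm.ik(W(j,[-.078,y,z])[0],Rz(j[2]+s)@D))
E
```

```text
[ 0.55293463 -0.20276691 -0.21782942] [[-0.3, 0.5], [0.2, 0.0], [-0.2, 0.5], [-0.6, 0.2], [-0.1, -0.1], [0.1, -0.2], [0.4, -0.4], [-0.0, 0.8], [0.4, 0.5], [0.6, -0.2]]
top [ 0.55396026 -0.20326218 -0.21360235]
side [ 0.55239915 -0.20230392 -0.21580314]
[0.16341452 0.52500383 0.21908538] [[-9.54807266e-01  2.97225494e-01 -3.00713337e-04]
 [ 2.97225629e-01  9.54807067e-01 -6.23964437e-04]
 [ 1.01665081e-04 -6.85145489e-04 -9.99999760e-01]]
[ 2.62439896e-01  3.45366644e-01  1.30162250e+00 -4.44089210e-16
  1.49460351e+00  5.69439896e-01] [-3.65012751e-01  2.17742959e-01  1.46182744e+00 -4.44089210e-16
  1.46202225e+00 -1.45012751e-01]
[-3.12582029e-01  9.38219391e-02  1.71561582e+00 -4.44089210e-16
  1.33215490e+00  1.47821430e+00]
[-4.83659129e-01  2.91394843e-02  1.56990100e+00 -4.44089210e-16
  1.54255217e+00  1.30713720e+00]
[-6.43124443e-01  1.28427937e-01  1.62599190e+00 -4.44089210e-16
  1.38717282e+00  1.14767188e+00]
None None
[-3.12582029e-01  9.38219391e-02  1.71561582e+00 -4.44089210e-16
  1.33215490e+00 -1.66337836e+00]
[-4.83659129e-01  2.91394843e-02  1.56990100e+00 -4.44089210e-16
  1.54255217e+00 -1.83445546e+00]
[-6.43124443e-01  1.28427937e-01  1.62599190e+00 -4.44089210e-16
  1.38717282e+00 -1.99392077e+00]
```

```bash
cat >> h.py <<'E'
b=[.606,.2214,-.307]; j=[.5533,-.2030,-.2165]
def rot(a): return Rz(a)@np.array([[0,1,0],[1,0,0],[0,0,-1.]])
E
python3 - <<'E'
from h import *
arm.movep([b[0],b[1],.10],rot(b[2])); arm.command_gripper(.07,15)
arm.line_to([b[0],b[1],.0165],speed=.1); arm.command_gripper(0.03,15)
s=arm.read_state();print(s["opening"],s["finger_force"],s["time"],s["eef_pos"],s["force"])
arm.line_to([b[0],b[1],.15],speed=.2)
c=W(j,[0,.05,.10])[0]; arm.movep(c,rot(j[2]))
s=arm.read_state();print(s["opening"],s["finger_force"],s["time"],s["eef_pos"]-c)
t=optics.read_camera("side")["color"]; p=optics.read_camera("top")["color"]
k=lambda im,x,y:cv2.resize(im[y:y+100,x:x+80],None,fx=5,fy=5,interpolation=cv2.INTER_CUBIC)
cv2.imwrite("pics/g1.png",np.hstack([k(t,330,190),k(p,330,130)]))
E
```

```text
0.04555692130808649 14.999086260795593 4.3417 [0.60624646 0.22142972 0.01689261] [-0.1035163  -0.9585379   0.63822156]
0.04537239710058528 14.998677223920822 6.575 [ 3.98039170e-04  9.39346871e-04 -7.49156285e-06]
```

View pics/g1.png

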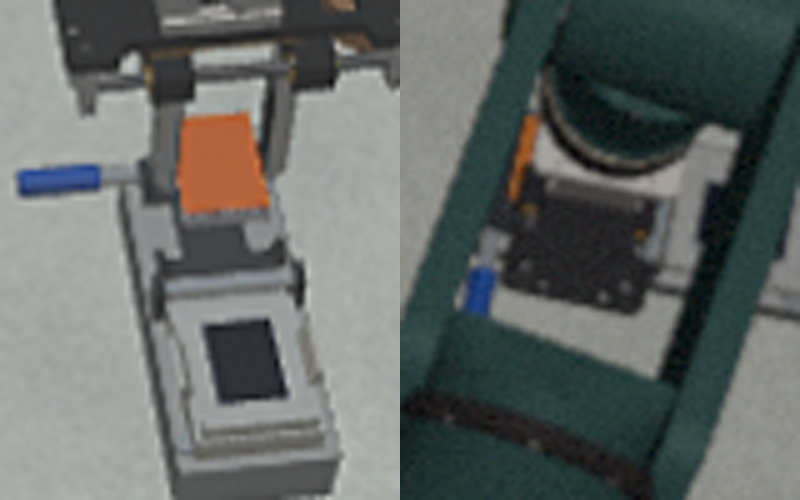

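The block hangs squarely over the cradle. In the left half its orange corners are at (184,213), (268,207), (250,114) and (180,120). I'll fit its pose in the jig frame, then lower.

Run:
```python
from h import *
z=97.5
p,r=fit({"side":([(-23,-32,z),(23,-32,z),(23,32,z),(-23,32,z)],px([(184,213),(268,207),(250,114),(180,120)],330,190,5))},[.57,-.16,-.21])
print(r.round(1)); js=[.5524,-.2023,-.2158]
print(Rz(-js[2])@np.r_[p[0]-js[0],p[1]-js[1],0],p[2]-js[2])
s=arm.read_state();print(Rz(-j[2])@(np.r_[s["eef_pos"][:2]-j[:2],0]))
```

```text
[-0.2  0.   0.6  0.3  0.8 -0.  -2.2 -0.4]
[0.0007828  0.04931079 0.        ] -0.0499742927852348
[0.00030527 0.05124474 0.        ]
```

Run:
```python
from h import *
c=W(j,[0,.05,.0])[0]
for z,v in((.080,.08),(.068,.04),(.0627,.03)):
    arm.line_to(c+[0,0,z],speed=v); s=arm.read_state(); print(s["force"].round(1),s["eef_pos"]-c)
arm.command_gripper(.062); s=arm.read_state();print(s["opening"],s["force"].round(1))
arm.line_to(c+[0,0,.14],speed=.15); 
h=W(j,[-.078,.088,.0])[0]; D=np.diag([1,-1,-1.])
arm.movep(h+[0,0,.14],Rz(j[2])@D)
s=arm.read_state();print(s["time"],s["eef_pos"]-h)
t=optics.read_camera("side")["color"]; p=optics.read_camera("top")["color"]
k=lambda im,x,y:cv2.resize(im[y:y+100,x:x+80],None,fx=5,fy=5,interpolation=cv2.INTER_CUBIC)
cv2.imwrite("pics/g2.png",np.hstack([k(t,330,190),k(p,330,130)]))
```

```text
[ 0.2 -0.1 -1.6] [-0.00078717  0.00043258  0.07855267]
[-0.6 -0.6 -0.4] [-2.27089928e-04  3.95504556e-05  6.76231107e-02]
[ 0.3 -0.1 -0.8] [-1.93901500e-04  4.71413585e-05  6.24090978e-02]
0.06225116827860744 [ 0.1 -0.6 -0.3]
10.4917 [-2.01244722e-04  3.42418885e-05  1.39376586e-01]
```

View pics/g2.png

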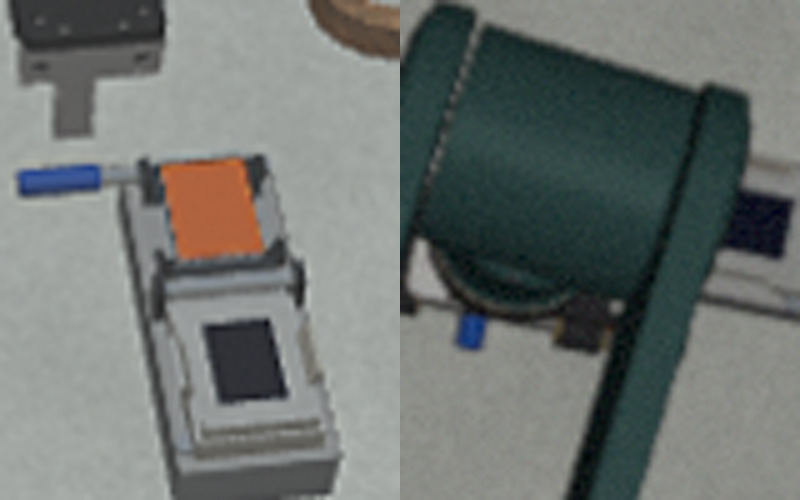

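The orange block is seated in the cradle, with its corners around (160,165) to (263,250). The handle is below the gripper, so I'll grip it and swing.

```bash
cat > sw.py <<'E'
from h import *
import sys
def H(t): return W(j,[-.078,.088*np.cos(t)+.012*np.sin(t),.059+.088*np.sin(t)-.012*np.cos(t)-.005])[0]
def swing(a,e,n,v):
    for t in np.linspace(a,e,n+1)[1:]:
        arm.line_to(H(t),speed=v); s=arm.read_state()
        print(round(t,2),s["force"].round(1),round(s["opening"],4),round(s["time"],1),(1e3*(s["eef_pos"]-H(t))).round(1))
        if np.linalg.norm(s["force"])>35: print("ABORT"); break
E
python3 - <<'E'
from sw import *
arm.line_to(H(0),speed=.12); arm.command_gripper(.005,15); s=arm.read_state();print(s["opening"],s["finger_force"],s["force"],s["time"])
swing(0,1.5,12,.08)
t=optics.read_camera("side")["color"]
cv2.imwrite("pics/g3.png",cv2.resize(t[150:300,300:440],None,fx=4,fy=4,interpolation=cv2.INTER_CUBIC))
E
```

```text
0.015615867711836378 15.000190883874893 [-0.39742308 -5.5905796  -1.24516606] 12.3417
0.12 [-0.7 -5.3 -0.5] 0.0152 12.6 [-0.5 -1.2 -0.1]
0.25 [-1.7 -4.9  0.1] 0.0156 12.9 [-0.4 -1.  -0.1]
0.38 [-0.6 -4.7 -1.8] 0.0156 13.2 [-0.4 -0.6 -0.3]
0.5 [-1.5 -3.5 -2.2] 0.0155 13.5 [-0.2  0.  -0.1]
0.62 [-0.8  0.3  0.2] 0.0157 13.8 [-0.1  0.6  0.7]
0.75 [-1.6  4.8  2.4] 0.0159 14.1 [0.1 1.3 1.1]
0.88 [-2.4  6.8  4.8] 0.0153 14.4 [0.4 2.4 1.5]
1.0 [-2.1 10.6  8.5] 0.0154 14.7 [0.6 3.5 2.2]
1.12 [-3.1 13.1 11.2] 0.0155 15.0 [0.9 4.5 3.3]
1.25 [-3.4 14.  15.2] 0.0156 15.3 [1.4 4.6 4.5]
1.38 [-5.2 11.6 16.4] 0.0157 15.6 [1.2 3.1 5. ]
1.5 [-5.2  8.6 15.8] 0.0155 15.8 [0.8 1.6 4.9]
```

View pics/g3.png

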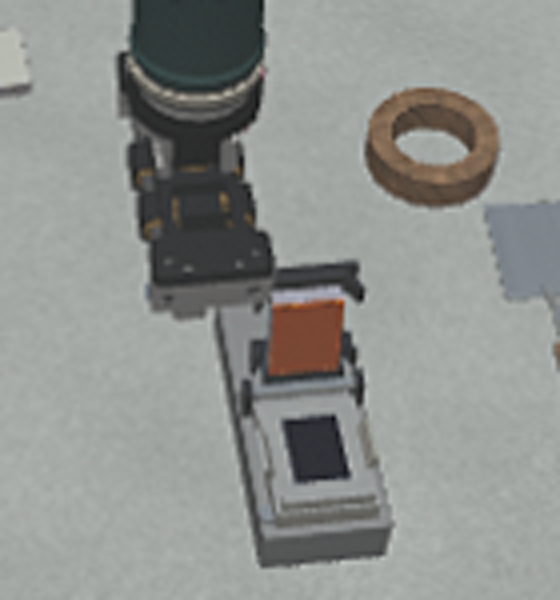

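The flipper is near upright with the block still riding in it, orange face toward the window. About 16 N of radial force has built up, so I'll loosen, regrip where the bar actually is, and continue from there.

Run:
```python
import sw; from sw import *
H0=sw.H
def regrip(t):
    p=arm.read_state()["eef_pos"]; arm.command_gripper(.026); arm.line_to(p,speed=.03); arm.command_gripper(.005,12)
    s=arm.read_state(); o=s["eef_pos"]-H0(t); print("regrip",s["force"].round(1),(1e3*o).round(1),s["opening"],s["time"]); return o
def go(a,e,n):
    o=regrip(a); sw.H=lambda t:H0(t)+o; swing(a,e,n,.07)
go(1.5,2.1,5); go(2.1,2.6,4); 
t=optics.read_camera("side")["color"]
cv2.imwrite("pics/g4.png",cv2.resize(t[150:300,300:440],None,fx=4,fy=4,interpolation=cv2.INTER_CUBIC))
```

```text
regrip [0.1 0.  0.4] [0.8 1.6 4.8] 0.015566655972189734 16.9583
1.62 [-0.7  3.9  4.6] 0.0154 17.3 [0.1 0.5 0.7]
1.74 [-1.7  2.1  4.4] 0.0156 17.6 [ 0.  -0.4  0.5]
1.86 [-0.8  0.3  3.6] 0.016 17.9 [-0.  -0.7  0.1]
1.98 [ 0.4 -0.4  2.4] 0.0152 18.2 [-0.  -0.7 -0.3]
2.1 [ 2.  -1.   0.1] 0.0153 18.5 [-0.1 -0.8 -0.6]
regrip [ 0.1  0.1 -0.1] [0.7 0.8 4.2] 0.015854251330178346 19.45
2.22 [ 0.2 -0.2 -0.1] 0.0154 19.8 [-0.1 -0.6 -0.3]
2.35 [ 1.3 -2.4 -1.5] 0.0155 20.1 [-0.1 -1.  -0.7]
2.48 [ 2.  -1.9 -2.6] 0.0154 20.4 [-0.  -0.9 -0.8]
2.6 [ 2.5 -1.4 -3.2] 0.0158 20.7 [ 0.  -0.6 -0.7]
```

View pics/g4.png

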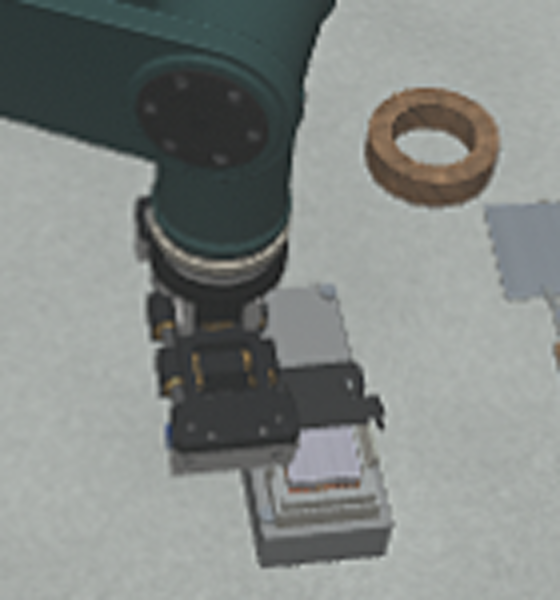

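The block has tipped out bare side up, around (322,457), so I'll close the rest of the way.

Run:
```python
import sw; from sw import *
H0=sw.H
o=arm.read_state()["eef_pos"]-H0(2.6); sw.H=lambda t:H0(t)+o; swing(2.6,3.1,5,.06)
p=sw.H(3.1)
for i in range(12):
    p=p-[0,0,.0015]; arm.line_to(p,speed=.03); s=arm.read_state(); f=s["force"]; print(f.round(1),s["eef_pos"][2].round(4))
    if f[2]>14: break
arm.command_gripper(.03); arm.sleep(.2)
e=arm.read_state()["eef_pos"]; print(e-H0(3.1416),arm.read_state()["time"])
arm.line_to(e+[0,0,.12],speed=.15); arm.goto_joints([.6]+list(arm.read_state()["joint_pos"][1:]))
print(arm.read_state()["time"])
t=optics.read_camera("side")["color"]; q=optics.read_camera("top")["color"]
k=lambda im,x,y:cv2.resize(im[y:y+100,x:x+80],None,fx=5,fy=5,interpolation=cv2.INTER_CUBIC)
cv2.imwrite("pics/g5.png",np.hstack([k(t,330,200),k(q,350,130)]))
```

```text
2.7 [ 3.1 -0.5 -2.4] 0.0153 21.0 [-0.  -0.3 -0.6]
2.8 [ 3.1 -0.8 -2.3] 0.0157 21.3 [-0.  -0.3 -0.7]
2.9 [ 3.3 -1.9 -2.5] 0.0156 21.6 [-0.  -0.3 -0.8]
3.0 [ 3.6 -1.7 -2.3] 0.0157 21.9 [-0.1 -0.4 -0.8]
3.1 [ 2.2 -2.5 -2.8] 0.0156 22.2 [-0.1 -0.7 -0.6]
[ 1.2 -4.9  0.7] 0.0719
[-0.7 -4.4  2.6] 0.0707
[-0.7 -6.4  2.7] 0.0693
[ 0.1 -6.6  3. ] 0.0678
[-0.6 -5.9  1.7] 0.0664
[ 0.1 -7.2  2.1] 0.0649
[-0.6 -8.9  1.9] 0.0634
[-2.6 -6.2  6.6] 0.063
[-5.5 -5.4 11.8] 0.0628
[-5.4 -4.6 14.2] 0.0621
[ 0.00082186  0.001004   -0.0080484 ] 25.4
28.5667
```

View pics/g5.png

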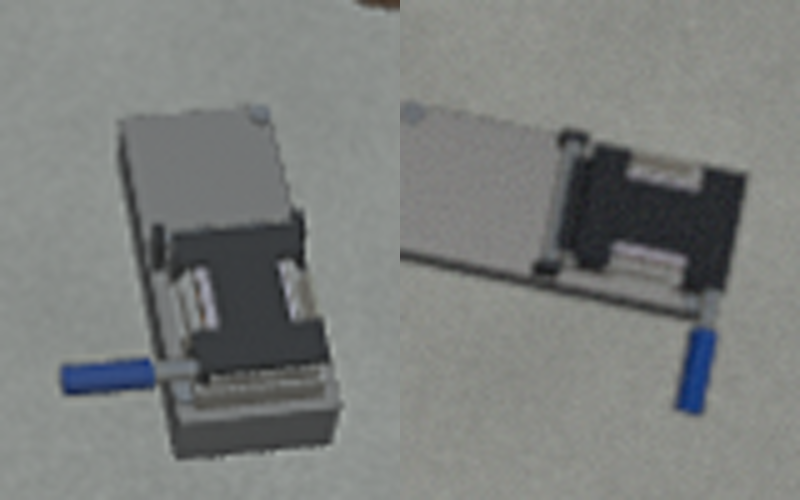

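The flipper is over. The handle centre is at (108,377) in the side half and (695,371) in the top half, and the block's bare edges show evenly on both sides. I'll check the angle before handing in.

Run:
```python
from h import *
for t in (2.9,2.97,3.06,3.14):
    P=W(j,[-.078,.088*np.cos(t)+.012*np.sin(t),.059+.088*np.sin(t)-.012*np.cos(t)])
    print(t,(proj("side",P)-[330,200]+.5)*5-.5,(proj("top",P)-[350,130]+.5)*5-.5+[400,0])
```

```text
2.9 [[109.31237471 343.25219227]] [[692.39919495 366.86153286]]
2.97 [[109.45044677 353.31523126]] [[693.82312484 368.63782621]]
3.06 [[109.43127419 365.3352785 ]] [[694.44135594 370.68388764]]
3.14 [[109.23088759 375.07711914]] [[693.86301655 372.26915324]]
```

```bash
python3 -c "
from bench import arm
print(arm.finish_job())"
```

```text
the job is handed in; nothing more can be done
None
```

I handed in the job at about 29 s of the 51 s limit, with the handle measured at about 3.14 rad, fully over. The orange block tipped out bare side up and appears to lie face-down on the window, though only its edges show under the flipper. The gripper is open and clear; no verdict was returned.

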